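# Isolate the lamp supply for lock-out at the serving counter

### The arm

A 6-joint arm with a two-finger parallel gripper is mounted at the origin on the work surface. World frame = base frame: x ahead of the robot, y to its left, z up, the work surface at z = 0. Lengths are in mm, angles in rad, forces in N, time in s.
With the tool pointing down it reaches from about 350 to 975 mm from the base axis. Payload 4.9 kg.
Tool frame: the origin (TCP) lies between the finger pads; the fingertips stand 19 mm ahead of it and the grasp point (between the pads) is the TCP; z points along the fingers, y is the line along which they close (so a half turn about z gives the same grasp; the last joint's range is limited). The gripper opens to 85 mm and grips with 20 to 120 N. Pads are 22 mm wide; open, the fingers measure 114 mm over their backs; the gripper's body (76 mm by 85 mm) begins 54 mm behind the grasp point. The pads swing forward as they close: fully open they stand 13 mm farther back than shut.
Start: joints at [-1.396, 0.053, 1.613, -0, 1.476, -0.119], TCP at [180.99, -598.201, 215.304] pointing down, gripper open.
Joint ranges: [-3.01, 3.01], [-1.01, 2.22], [0.06, 2.58], [-1.02, 4.17], [0.09, 2.62], [-3.14, 3.14]. Speed limits (rad/s): [2.57, 2.57, 3.14, 3.14, 3.14, 3.14].

### API

Orientations are given as a 3x3 rotation matrix whose columns are the frame's x, y, z axes.
In Python, from plant import monitor, capture, camera_info, r, find_in gives the robot as it stands.
- The arm moves only by the tool step_arm, never from a script. Its argument "plan" is a list that holds one entry, the list of rows, each a list of 5 numbers: the shift along the tool's x, y, z in mm, then the turn about the tool's z in rad, then the closure in counts, from 0 (fully open) to 255 (shut). A call has 1 to 8 rows; each row is the pose to reach, as a shift and turn from the pose commanded when the call began, along the tool's axes at that moment; what a row does not reach only later rows make up. A row lasts 1/10 s, in which the tool goes at most 50 mm and 8.59 degrees, less where a joint would pass 70% of its speed; a pose out of reach is approached as far as the arm can. A call with a gripper value outside its range is refused whole. The fingers move at their own pace and stop on an object; "grip_force" is the grip in N (left out, the last holds). Time passes only in rows, so rows that repeat a pose let the fingers close. It gives the time, the measured TCP pose, the force, the opening and the grip force at its end, in the units of the state.
- monitor.get_obs(): the state, without advancing time (a new reading comes with each control period).
- capture(name): name is "side" or "top" or "wrist"; returns the picture (400x640x3 uint8, red, green, blue); there is no depth.
- camera_info(name): a dict with "fovy" (degrees; the focal length in pixels is half the picture's height over the tangent of half this angle, whatever the lens; pixels are square), "cx", "cy" (the principal point, pixels), "k1" (the pictures are not rectified: a ray, as slopes to the right and down, at radius r is drawn at 1 + k1 r^2 times it, then the intrinsics apply), "xyz" and "orientation" of the camera in the world. Camera axes: x right, y up, looking along -z (the intrinsics and any distortion apply to the point x, -y, -z); pixel columns grow to the right and rows downward; lengths in mm; the calibration is good to about 2 mm. A picture is of the moment at which its call begins: read the wrist's pose just before it. camera_info takes no time and is no camera call; for the wrist camera it gives the pose at the moment of the call.
- r.hand_in(): hands the job in; it is judged then, once.
Trained networks look in the newest picture that a camera, given by its name, has taken for a name from the list of things; names that differ only in an ending like _2 or _b are one class to them, and where a whole thing is asked for, a point or a joint stands for the part that bears it (a point fixed in the world has none). Each returns a list of dicts, best first, with "conf" (0 to 1); they miss things now and then, are a little off and sometimes report something else, mostly with a low value. They report only what shows in the picture. A call takes as long as a camera call. They do not tell look-alikes from the thing itself.
- find_in(thing, camera): "position" ([x, y, z] in mm, in world coordinates, good to about 4 mm: the middle of the surface that is visible of it).
The state is a dict: "time": time; "joints": joint angles; "qd": joint speeds; "joint_efforts": joint torques, N m; "position": TCP position; "tcp_rot": TCP orientation; "wrist_force": force on the tool from outside, world axes, zero at the start; "moment": the same for the moment, N m; "opening": finger opening in mm; "grasp_force": force on a finger pad.
Only numpy, scipy, OpenCV 4.12 (cv2) and the standard library are available. Lean on these libraries where they do the work, as an engineer would, in place of code of your own. Each camera call takes 0.05 s, during which the arm holds its last target. There are 200 camera calls.

### The job

The heat lamps' isolator must be made ready for its padlock. First take the pepper mill off the isolator's lid and stand it upright on the grey board beside the salt mill; then swing the isolator handle to off so that the hole in its arm lies over the hole in the lid; then swing the hasp strap under the arm until all three holes are in line and a padlock shackle would drop straight through. Do not tip the mill over, leave everything else where it is, and let go of everything.

Things in the scene. Friction and masses are not known exactly. Their poses are not given: they have to be found in the camera images.
- isolator: Grey painted electrical enclosure lying on its back, fixed to the counter, 240 x 240 x 60 mm high, lid on top. Origin: centre of its underside; z up. In its frame: handle pivot (75, 20), lid hole (-15, 20), hasp pivot (-15, -80) mm. A short bright line on the lid at its -x edge marks off, one at the +y edge marks on; the cable glands are on its +x side.
- lock_hole (a point): The fixed 14 mm lock hole (black disc in a 34 mm bright ring) at the lid's top face, 60 mm above the counter. Directly in line with the handle pivot in the isolator's -x direction, 90 mm from it. All three holes are 14 mm, the padlock shackle 6 mm.
- handle_pivot (a point): Vertical axis of the handle, at the lid's top face, below a black hub 44 mm across that rises 41 mm above the lid.
- handle (a joint): Handle angle, rad. 0 = off: arm pointing from its pivot in the isolator's -x direction, over the lock hole. Grows clockwise seen from above (arm swings to the isolator's +y side), 1.57 = on, pointing to +y. Travel -0.3 to 1.6: there is no stop at off. Starts at 1.15 to 1.45. Dry friction 0.3 N m: it takes about 2.5 N at the grip and stays where it is left.
- handle_hole (a point): Centre of the 14 mm hole in the handle's arm, 90 mm from the pivot, at the arm's top face, 22 mm above the lid. The arm is dark steel, 10 mm thick (underside 12 mm above the lid), 20 mm wide, 34 mm square round the hole.
- handle_grip (a point): Centre of the handle's upright black grip block, 130 mm from the pivot: 46 mm along the arm, 22 mm wide, standing from 12 to 60 mm above the lid; the centre is 36 mm above the lid. Push on its flat sides. Site x axis points from the grip to the pivot.
- hasp_pivot (a point): Vertical axis of the hasp, at the lid's top face, 100 mm from the lock hole in the isolator's -y direction.
- hasp (a joint): Hasp angle, rad. 0 = strap pointing from its pivot in the isolator's +y direction, its hole over the lock hole and under the handle's arm. Grows anticlockwise seen from above (strap swings to the isolator's -x side). Travel -0.3 to 1.3: no stop at 0. Starts at 0.55 to 1.15. Dry friction 0.15 N m: about 3 N at the tab; stays where it is left.
- hasp_hole (a point): Centre of the 14 mm hole at the end of the bright steel hasp strap, 100 mm from its pivot, 8 mm above the lid. Strap 5 mm thick (3 to 8 mm above the lid), 20 mm wide, 30 mm square round the hole.
- hasp_tab (a point): Centre of the hasp's upright tab, 52 mm from its pivot: 28 mm along the strap, 8 mm thick, rising to 52 mm above the lid; the centre is 30 mm above the lid. Push on its flat sides. Site y axis points along the strap to the hole.
- mill_mid (a point): Centre, half-way up, of the pepper mill: loose dark wooden upright cylinder, 44 mm across at the foot, 42 mm near the top, 115 mm tall, 150 to 310 g. It starts standing on the isolator's lid in the handle's way. Site z is its axis.
- board: Flat grey serving board fixed on the counter, 220 (x) x 120 (y) x 10 mm; origin at the centre of its underside. The salt mill stands on its +x end, 55 to 75 mm from the centre; the -x half is free. It lies to the left or right of the isolator.
- salt_mid (a point): Centre, half-way up, of the salt mill: same wood, 44 mm across, only 85 mm tall, standing on the board. Leave it.
- cartons: Two stacked white takeaway cartons, 140 x 140 x 124 mm, fixed; origin under the centre. On the side where the board is not.
- sauce_mid (a point): Middle of an amber sauce bottle, 52 mm across, 150 mm tall, standing on the counter by the isolator's robot side. Leave it.
- cup: White cup, 72 mm across, 85 mm tall, behind the isolator; origin under the centre. Leave it.
- card: Black card stand, 50 x 80 mm foot, 95 mm tall, to the far left of the isolator; origin under the centre. Leave it.
- padlock: Brass padlock lying flat beside the isolator, 65 x 38 mm, 18 mm high; origin under the body's centre. It is not fitted in this job: leave it.
Mind the look-alikes: they are no part of the job. Leave any pink or purple look-alike of the part that bears mill_mid alone.

How it is judged:
By the outcome, as a careful person would: the job done as asked, in the order asked, and still so for the second after the job is handed in, with the robot touching nothing.
It also fails if it takes over 72 s, if anything falls off the work surface, if the arm or the gripper's body presses on something with over 40 N, if the wrist force passes 120 N, or if a joint passes its speed limit or range.

## Working session

There is one attempt and no reset: what is moved stays moved. The work goes in short steps, Python scripts to look and compute and a tool call to move; the robot and the scene stay as the last step left them, time stands still between calls to the robot, and variables do not carry over. Pictures are saved under pics/ and viewed, at most 10 in all, crops included, and the job is handed in when it is done.

Besides the shell and the picture viewer there is one more tool, called after ">>>" in YAML: its name, and indented under it one key for each argument. step_arm: Moves the arm, as the interface text tells. Its arguments: {"type":"object","properties":{"plan":{"type":"array"},"grip_force":{"type":"number"}},"required":["plan"]}

```bash
mkdir -p pics
cat > h.py <<'E'
import numpy as np, cv2
from plant import monitor, capture, camera_info, r, find_in
def K(ci):
    f=200/np.tan(np.radians(ci['fovy'])/2); return f,ci['cx'],ci['cy'],ci['k1']
def proj(ci,P):
    f,cx,cy,k=K(ci); R=np.array(ci['orientation']); c=(np.atleast_2d(P)-np.array(ci['xyz']))@R
    u=c[:,0]/-c[:,2]; v=-c[:,1]/-c[:,2]; s=1+k*(u*u+v*v)
    return np.c_[cx+f*u*s,cy+f*v*s]
def unproj(ci,px,z):
    f,cx,cy,k=K(ci); d=(np.array(px,float)-[cx,cy])/f; u=d.copy()
    for _ in range(30): u=d/(1+k*(u@u))
    ray=np.array(ci['orientation'])@np.array([u[0],-u[1],-1]); o=np.array(ci['xyz'])
    return o+ray*(z-o[2])/ray[2]
def snap(cam,name):
    ci=camera_info(cam); im=capture(cam); cv2.imwrite(f'pics/{name}.png',im[:,:,::-1]); return ci,im
E
python3 - <<'E'
from h import *
o=monitor.get_obs(); print(o['time'],np.round(o['position']),np.round(o['tcp_rot'],2).tolist(),o['opening'])
for c in ['top','side']:
    ci,im=snap(c,c+'1'); print(c,np.round(ci['xyz']),np.round(ci['orientation'],2).tolist(),ci['fovy'],ci['k1'])
    for t in ['isolator','lock_hole','handle_pivot','handle_hole','handle_grip','hasp_pivot','hasp_hole','hasp_tab','mill_mid','salt_mid','board','cartons','sauce_mid','cup','card','padlock']:
        print(t,[(np.round(d['position']).tolist(),round(d['conf'],2)) for d in find_in(t,c)][:3])
print(monitor.get_obs()['time'])
E
```

```text
0.0 [ 181. -598.  214.] [[0.96, 0.29, -0.0], [0.29, -0.96, 0.0], [0.0, -0.0, -1.0]] 85.49020974154485
top [ 347.  -19. 1269.] [[0.0, 0.98, -0.18], [-1.0, 0.0, -0.0], [-0.0, 0.18, 0.98]] 42.19302611401807 0.031097483241788064
isolator [([551.0, 32.0, 59.0], 0.55)]
lock_hole [([550.0, 27.0, 60.0], 0.63)]
handle_pivot [([552.0, 30.0, 59.0], 0.81)]
handle_hole [([582.0, 136.0, 101.0], 0.95)]
handle_grip [([581.0, 130.0, 95.0], 0.68)]
hasp_pivot [([549.0, 33.0, 59.0], 0.97), ([703.0, 336.0, 3.0], 0.24)]
hasp_hole [([511.0, -25.0, 71.0], 0.86), ([551.0, 28.0, 58.0], 0.58)]
hasp_tab [([511.0, -26.0, 66.0], 0.68), ([498.0, 73.0, 170.0], 0.54)]
mill_mid [([498.0, 70.0, 169.0], 0.92), ([342.0, 135.0, 112.0], 0.85), ([341.0, 43.0, 112.0], 0.7)]
salt_mid [([537.0, -343.0, 89.0], 0.92), ([553.0, 30.0, 60.0], 0.55)]
board [([511.0, -31.0, 68.0], 0.73), ([458.0, -326.0, 7.0], 0.66), ([580.0, 130.0, 98.0], 0.38)]
cartons [([482.0, 315.0, 124.0], 0.87)]
sauce_mid [([425.0, -110.0, 103.0], 0.88), ([549.0, 33.0, 58.0], 0.49), ([511.0, -29.0, 65.0], 0.48)]
cup [([752.0, 48.0, 46.0], 0.77), ([552.0, 30.0
[... 515 characters left out ...]
505.0, 90.0, 133.0], 0.43)]
hasp_pivot [([555.0, 71.0, 63.0], 0.82), ([506.0, 87.0, 132.0], 0.32)]
hasp_hole [([523.0, -26.0, 68.0], 0.63)]
hasp_tab [([520.0, -28.0, 68.0], 0.81), ([554.0, 71.0, 61.0], 0.71), ([431.0, -104.0, 86.0], 0.18)]
mill_mid [([348.0, 156.0, 82.0], 0.9), ([344.0, 66.0, 89.0], 0.83), ([488.0, 354.0, 121.0], 0.26)]
salt_mid [([534.0, -332.0, 61.0], 0.7), ([554.0, 79.0, 55.0], 0.54)]
board [([458.0, -323.0, 10.0], 0.81)]
cartons [([488.0, 355.0, 123.0], 0.58), ([434.0, -101.0, 84.0], 0.55)]
sauce_mid [([432.0, -104.0, 86.0], 0.78)]
cup [([736.0, 52.0, 57.0], 0.75)]
card [([700.0, 347.0, 11.0], 0.7), ([459.0, -319.0, 9.0], 0.7)]
padlock [([631.0, -121.0, 18.0], 0.68)]
1.7
```

View pics/top1.png

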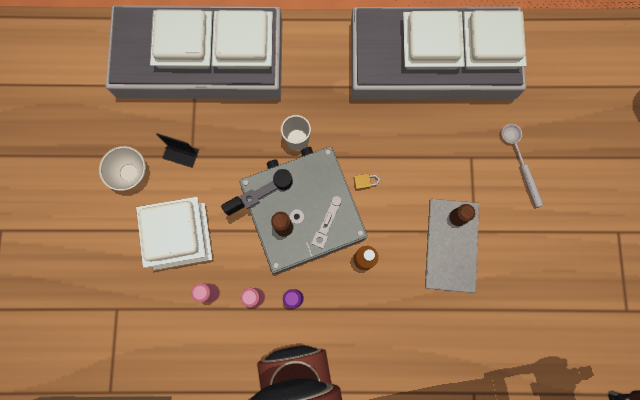

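View pics/side1.png

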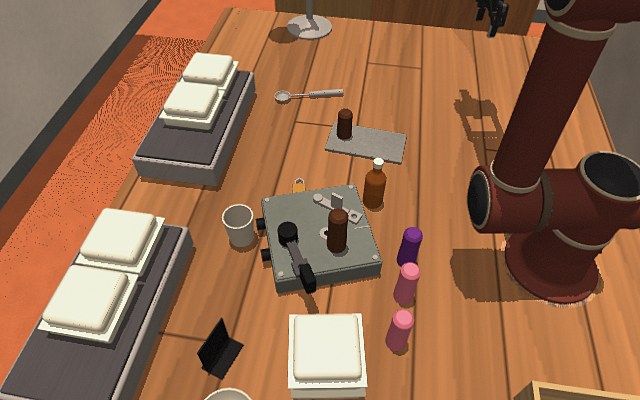

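The top view shows the isolator (corners about (240,180), (330,148), (366,238), (275,272)), with the handle grip at (233,206), the lock hole at (297,216) and the hasp hole near (320,240). The dark mill is at (282,222), the salt mill at (463,214) and the board at (453,246). The pink and purple bottles are look-alikes. I'll enlarge the isolator for precise pixels.

Run:
```python
from h import *
im=cv2.imread('pics/top1.png')[142:277,218:376]
cv2.imwrite('pics/c1.png',cv2.resize(im,None,fx=4.4,fy=4.4,interpolation=cv2.INTER_CUBIC));
```

```text
(no output)
```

View pics/c1.png

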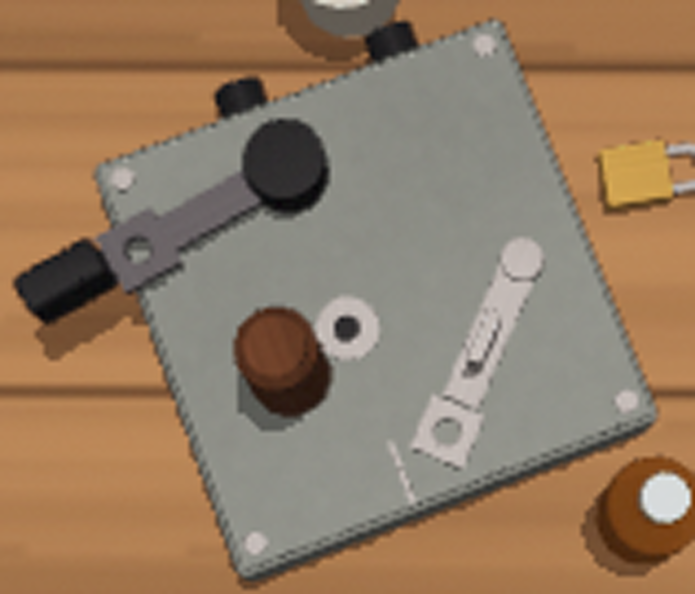

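```bash
cat > fit.py <<'E'
from h import *
ci=camera_info('top')
P=lambda c,z: unproj(ci,np.array(c)/4.4-0.39+[218,142],z)
iso=[((347,328),60,(-15,20)),((286,162),101,(75,20)),((522,258),68,(-15,-80)),((100,170),60,(120,120)),((497,22),60,(120,-120)),((655,410),60,(-120,-120)),((243,572),60,(-120,120))]
A=np.array([i[2] for i in iso],float); B=np.array([P(i[0],i[1])[:2] for i in iso])
ac,bc=A.mean(0),B.mean(0); U,_,Vt=np.linalg.svd((A-ac).T@(B-bc)); R=(U@Vt).T; t=bc-R@ac
np.savez('iso.npz',R=R,t=t)
print('res',np.round(B-(A@R.T+t),1).tolist()); print('t',t.round(1),'yaw',np.arctan2(R[1,0],R[0,0]))
W=lambda p:R@np.array(p)+t
for n,p in [('lock',(-15,20)),('hpiv',(75,20)),('spiv',(-15,-80)),('off grip',(-55,20))]: print(n,W(p).round(1))
loc=lambda w:R.T@(w[:2]-t)
for n,c,z in [('hhole',(140,250),82),('shole',(447,433),68),('tab',(485,335),90),('mill top',(277,348),175),('grip',(62,278),115)]:
    w=P(c,z); l=loc(w); print(n,w.round(1),'local',l.round(1))
d=loc(P((140,250),82))-[75,20]; print('handle',np.arctan2(d[1],-d[0]),np.hypot(*d))
d=loc(P((447,433),68))-[-15,-80]; print('hasp',np.arctan2(-d[0],d[1]),np.hypot(*d))
E
python3 fit.py
python3 - <<'E'
from h import *
ci=camera_info('top')
print('salt top',unproj(ci,(466,211),95),'board',[unproj(ci,p,10).round() for p in [(431,199),(479,202),(475,292),(427,289)]])
print('sauce',unproj(ci,(369,255),150),'carton',unproj(ci,(168,230),124),'pur',unproj(ci,(292,299),100))
E
```

```text
res [[0.5, 0.9], [-1.7, -0.9], [1.0, 0.4], [-2.6, -6.3], [-6.0, 1.9], [3.7, 5.1], [5.0, -1.1]]
t [552.6  29.7] yaw 0.37201362537284166
lock [531.4  42.8]
hpiv [615.2  75.6]
spiv [567.7 -50.3]
off grip [494.1  28.3]
hhole [570.  152.6  82. ] local [ 60.8 108.3]
shole [474.8 -10.1  68. ] local [-87.   -8.7]
tab [523.8 -29.9  90. ] local [-48.5 -45. ]
mill top [504.4  71.6 175. ] local [-29.7  56.6]
grip [549.1 187.4 115. ] local [ 54.  148.3]
handle 1.411789192044098 89.38708123749782
hasp 0.790563301628266 101.29621450000853
salt top [ 539.55502815 -345.90863918   95.        ] board [array([ 583., -285.,   10.]), array([ 576., -403.,   10.]), array([ 358., -381.,   10.]), array([ 365., -267.,   10.])]
sauce [ 434.09935175 -117.91838825  150.        ] carton [490.44086039 324.63931516 124.        ] pur [340.58916549  49.30293185 100.        ]
```

The fit agrees with the known geometry: handle about 1.41 rad and hasp about 0.79 rad, with their radii matching at 89 and 101 mm. Next I'll work out the move to the mill.

```bash
cat > d.py <<'E'
import sys
from h import *
# usage: d.py x y z [yaw of tool y-axis line]
o=monitor.get_obs(); R=np.array(o['tcp_rot']); p=np.array(o['position'])
g=np.array(list(map(float,sys.argv[1:4]))); print(round(o['time'],2),p.round(1),'delta tool',(R.T@(g-p)).round(1),'y-axis ang',round(np.arctan2(R[1,1],R[0,1]),3),'F',np.round(o['wrist_force'],1),'open',round(o['opening'],1))
E
python3 d.py 504.4 71.6 230
```

```text
1.7 [ 181.  -598.2  215.3] delta tool [ 503.5 -547.5  -14.7] y-axis ang -1.277 F [-0.3  0.7  0.2] open 85.3
```

>>> step_arm:
  plan:
    - [[30, -33, -14, 0, 0], [62, -68, -14, 0, 0], [95, -103, -14, 0, 0], [128, -139, -14, 0, 0], [161, -175, -14, 0, 0], [194, -211, -14, 0, 0], [227, -247, -14, 0, 0], [260, -283, -14, 0, 0]]
  grip_force: 40

```text
time: 2.5
position: [348.3, -250.3, 229.6]
tcp_rot: [[0.957, 0.289, 0.001], [0.289, -0.957, -0.001], [0.001, 0.001, -1.0]]
wrist_force: [0.3, -0.1, -0.3]
opening: 85.3
grasp_force: 0.0
```

>>> step_arm:
  plan:
    - [[33, -36, 0, 0, 0], [66, -72, 0, 0, 0], [99, -108, 0, 0, 0], [132, -144, 0, 0, 0], [165, -180, 0, 0, 0], [198, -216, 0, 0, 0], [224, -244, 0, 0, 0], [243, -264, 0, 0, 0]]

```text
time: 3.3
position: [504.6, 73.6, 229.4]
tcp_rot: [[0.956, 0.292, 0.0], [0.292, -0.956, 0.0], [0.0, -0.0, -1.0]]
wrist_force: [0.7, -0.4, -0.6]
opening: 85.4
grasp_force: 0.0
```

```bash
python3 d.py 504.4 71.6 140; python3 -c "
from h import *
ci,im=snap('wrist','w1'); print(proj(ci,[504.4,71.6,175]),proj(ci,[531.4,42.8,60]))"
```

```text
3.3 [504.6  73.6 229.4] delta tool [-0.8  1.8 89.4] y-axis ang -1.275 F [ 0.7 -0.4 -0.6] open 85.4
[[323.91750544 213.18993303]] [[353.13052906 162.70931718]]
```

View pics/w1.png

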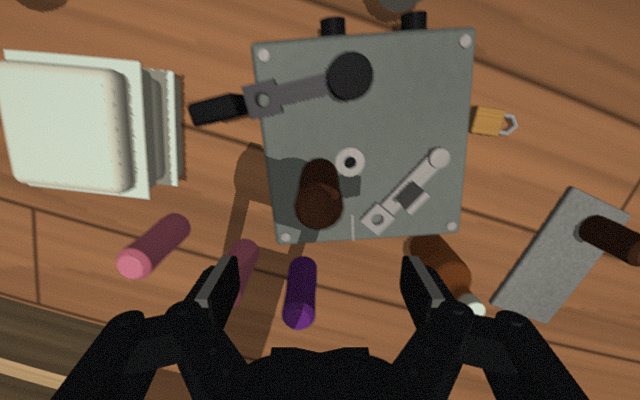

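The wrist picture shows the dark mill's top at (318,208), predicted (324,213), and the lock hole at (350,161), predicted (353,163). That is close enough, so I'll go down and grip.

>>> step_arm:
  plan:
    - [[0, 2, 30, 0, 0], [0, 2, 60, 0, 0], [0, 2, 82, 0, 0], [0, 2, 89, 0, 0], [0, 2, 89, 0, 100], [0, 2, 89, 0, 180], [0, 2, 89, 0, 255], [0, 2, 89, 0, 255]]

```text
time: 4.15
position: [506.1, 69.2, 142.7]
tcp_rot: [[0.957, 0.29, 0.004], [0.29, -0.957, 0.0], [0.004, 0.001, -1.0]]
wrist_force: [-0.3, 0.8, 3.8]
opening: 39.8
grasp_force: 40.2
```

>>> step_arm:
  plan:
    - [[0, 0, 0, 0, 255], [0, 0, 0, 0, 255], [0, 0, 0, 0, 255]]

```text
time: 4.45
position: [506.1, 69.2, 142.6]
tcp_rot: [[0.957, 0.29, 0.004], [0.29, -0.957, 0.0], [0.004, 0.001, -1.0]]
wrist_force: [-0.5, 1.0, 6.3]
opening: 39.7
grasp_force: 40.3
```

>>> step_arm:
  plan:
    - [[0, 0, -5, 0, 255], [0, 0, -15, 0, 255], [0, 0, -30, 0, 255], [0, 0, -50, 0, 255], [0, 0, -72, 0, 255], [0, 0, -95, 0, 255], [0, 0, -115, 0, 255], [0, 0, -125, 0, 255]]

```text
time: 5.25
position: [505.5, 69.1, 268.7]
tcp_rot: [[0.957, 0.29, 0.004], [0.29, -0.957, -0.0], [0.004, 0.001, -1.0]]
wrist_force: [-0.2, -0.0, -2.8]
opening: 39.8
grasp_force: 40.5
```

```bash
python3 d.py 440 -331 265
```

```text
5.25 [505.5  69.1 268.7] delta tool [-178.6  364.     3.5] y-axis ang -1.277 F [-0.2 -0.  -2.8] open 39.8
```

>>> step_arm:
  plan:
    - [[-5, 10, 0, 0, 255], [-13, 27, 0, 0, 255], [-25, 51, 0, 0, 255], [-38, 78, 0, 0, 255], [-51, 105, 0, 0, 255], [-64, 132, 0, 0, 255], [-77, 159, 0, 0, 255], [-90, 184, 0, 0, 255]]

```text
time: 6.05
position: [470.3, -134.7, 263.6]
tcp_rot: [[0.957, 0.289, -0.003], [0.289, -0.957, 0.001], [-0.002, -0.001, -1.0]]
wrist_force: [0.7, 0.8, -2.6]
opening: 39.5
grasp_force: 40.7
```

>>> step_arm:
  plan:
    - [[-13, 27, 0, 0, 255], [-26, 54, 0, 0, 255], [-39, 81, 0, 0, 255], [-52, 108, 0, 0, 255], [-64, 133, 0, 0, 255], [-75, 155, 0, 0, 255], [-83, 171, 0, 0, 255], [-88, 180, 0, 0, 255]]

```text
time: 6.85
position: [438.6, -332.0, 264.1]
tcp_rot: [[0.958, 0.288, -0.002], [0.288, -0.958, 0.001], [-0.001, -0.002, -1.0]]
wrist_force: [0.0, -0.7, -1.9]
opening: 39.5
grasp_force: 40.7
```

```bash
python3 d.py 440 -331 100; python3 -c "
from h import *
snap('side','s2');im=cv2.imread('pics/s2.png')[20:220,270:470];cv2.imwrite('pics/s2c.png',cv2.resize(im,None,fx=3,fy=3))"
```

```text
6.85 [ 438.6 -332.   264.1] delta tool [  1.9  -0.2 164.1] y-axis ang -1.279 F [ 0.  -0.7 -1.9] open 39.5
```

View pics/s2c.png

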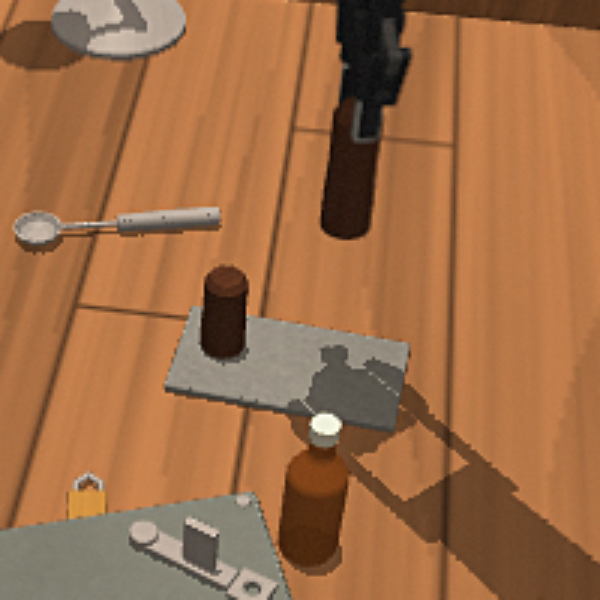

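The mill is held over the -x half of the board (foot at crop (345,228)), clear of the salt mill. I'll lower it.

>>> step_arm:
  plan:
    - [[0, 0, 15, 0, 255], [0, 0, 45, 0, 255], [0, 0, 80, 0, 255], [0, 0, 115, 0, 255], [0, 0, 140, 0, 255], [0, 0, 155, 0, 255], [0, 0, 162, 0, 255], [0, 0, 164, 0, 255]]

```text
time: 7.7
position: [439.7, -330.3, 100.9]
tcp_rot: [[0.957, 0.29, -0.0], [0.29, -0.957, 0.0], [-0.0, -0.001, -1.0]]
wrist_force: [-0.6, 1.1, -1.9]
opening: 39.7
grasp_force: 40.8
```

>>> step_arm:
  plan:
    - [[0, 0, 1, 0, 255], [0, 0, 3, 0, 255], [0, 0, 4, 0, 255], [0, 0, 5, 0, 255], [0, 0, 5, 0, 255]]

```text
time: 8.2
position: [439.7, -331.0, 96.5]
tcp_rot: [[0.957, 0.29, 0.0], [0.29, -0.957, -0.0], [0.0, 0.0, -1.0]]
wrist_force: [0.8, 0.2, -2.3]
opening: 39.8
grasp_force: 40.8
```

>>> step_arm:
  plan:
    - [[0, 0, 1, 0, 255], [0, 0, 2, 0, 255], [0, 0, 3, 0, 255], [0, 0, 3, 0, 255], [0, 0, 3, 0, 255]]

```text
time: 8.7
position: [439.6, -330.8, 93.2]
tcp_rot: [[0.957, 0.29, -0.0], [0.29, -0.957, 0.0], [-0.0, -0.0, -1.0]]
wrist_force: [0.1, -0.4, -1.2]
opening: 39.8
grasp_force: 40.8
```

Contact is beginning, so I'll go a little further.

>>> step_arm:
  plan:
    - [[0, 0, 1, 0, 255], [0, 0, 1, 0, 255], [0, 0, 1, 0, 255]]

```text
time: 9.0
position: [439.9, -331.0, 92.8]
tcp_rot: [[0.957, 0.29, 0.0], [0.29, -0.957, -0.0], [0.0, 0.0, -1.0]]
wrist_force: [0.3, 0.5, 0.3]
opening: 39.4
grasp_force: 41.0
```

>>> step_arm:
  plan:
    - [[0, 0, 1, 0, 255], [0, 0, 1, 0, 255], [0, 0, 1, 0, 255]]

```text
time: 9.3
position: [440.3, -331.1, 92.7]
tcp_rot: [[0.957, 0.29, 0.001], [0.29, -0.957, -0.0], [0.001, 0.001, -1.0]]
wrist_force: [-1.2, 2.2, 5.2]
opening: 39.9
grasp_force: 41.5
```

>>> step_arm:
  plan:
    - [[0, 0, 0, 0, 110], [0, 0, 0, 0, 80], [0, 0, 0, 0, 50], [0, 0, 0, 0, 20], [0, 0, 0, 0, 0], [0, 0, 0, 0, 0], [0, 0, 0, 0, 0], [0, 0, 0, 0, 0]]

```text
time: 10.1
position: [439.6, -330.8, 91.3]
tcp_rot: [[0.957, 0.29, -0.0], [0.29, -0.957, 0.0], [-0.0, -0.0, -1.0]]
wrist_force: [0.6, -0.6, 0.0]
opening: 85.2
grasp_force: 0.0
```

>>> step_arm:
  plan:
    - [[0, 0, -10, 0, 0], [0, 0, -30, 0, 0], [0, 0, -60, 0, 0], [0, 0, -95, 0, 0], [0, 0, -130, 0, 0], [0, 0, -155, 0, 0], [0, 0, -165, 0, 0], [0, 0, -165, 0, 0]]

```text
time: 10.9
position: [440.3, -331.5, 258.6]
tcp_rot: [[0.957, 0.29, 0.003], [0.29, -0.957, -0.003], [0.002, 0.003, -1.0]]
wrist_force: [0.6, 0.1, -0.4]
opening: 85.3
grasp_force: 0.0
```

```bash
python3 - <<'E'
from h import *
snap('wrist','w3'); ci,im=snap('side','s3')
c=im[20:220,270:470,::-1]; cv2.imwrite('pics/s3c.png',cv2.resize(c,None,fx=3,fy=3))
z=np.load('iso.npz');R,t=z['R'],z['t']
P=R@[75,20]+t
th=1.412
for a in (1.412,0): 
    d=R@[-np.cos(a),np.sin(a)]; n=R@[np.sin(a),np.cos(a)]
    g=P+130*d; print('grip',a,g.round(1),'dir',d.round(3),np.arctan2(d[1],d[0]).round(3),'swingdir(+)',n.round(3))
H=R@[-15,-80]+t
for a in (.79,0):
    d=R@[-np.sin(a),np.cos(a)]; n=R@[-np.cos(a),-np.sin(a)]
    print('tab',a,(H+52*d).round(1),'dir',d.round(3),np.arctan2(d[1],d[0]).round(3),'swing+',n.round(3))
E
python3 d.py 549 187 230
```

```text
grip 1.412 [549.4 187.7] dir [-0.506  0.862] 2.102 swingdir(+) [0.862 0.506]
grip 0 [494.1  28.3] dir [-0.932 -0.363] -2.77 swingdir(+) [-0.363  0.932]
tab 0.79 [520.  -29.6] dir [-0.918  0.397] 2.733 swing+ [-0.397 -0.918]
tab 0 [548.8  -1.9] dir [-0.363  0.932] 1.943 swing+ [-0.932 -0.363]
11.0 [ 439.2 -330.4  254.9] delta tool [ 255.  -463.4   25.5] y-axis ang -1.277 F [ 0.   0.4 -0.9] open 85.6
```

View pics/s3c.png

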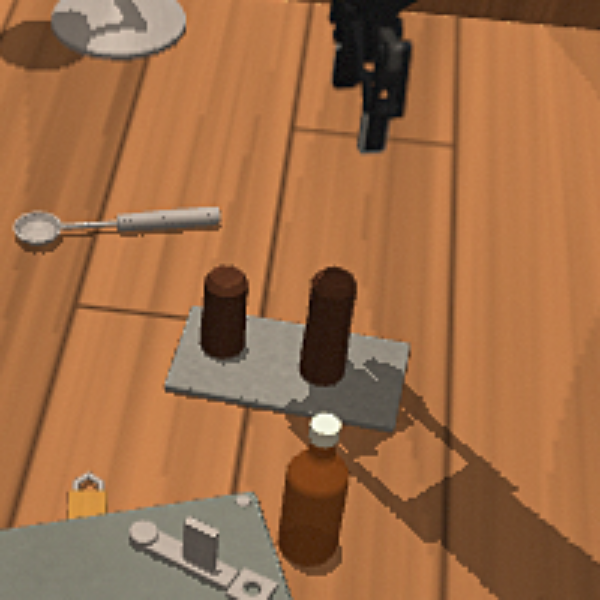

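The pepper mill stands upright on the board beside the salt mill (feet at crop (325,375) and (222,348)). Next I'll grip the handle block, first moving above it while turning.

>>> step_arm:
  plan:
    - [[20, -36, 0, 0.12, 0], [42, -76, 3, 0.25, 0], [64, -116, 6, 0.38, 0], [86, -156, 9, 0.51, 0], [108, -196, 12, 0.64, 0], [130, -236, 15, 0.77, 0], [152, -276, 18, 0.9, 0], [174, -316, 20, 1.03, 0]]

```text
time: 11.8
position: [513.3, 23.1, 233.5]
tcp_rot: [[0.739, -0.674, -0.004], [-0.674, -0.739, 0.0], [-0.003, 0.003, -1.0]]
wrist_force: [0.1, -1.0, -0.3]
opening: 85.3
grasp_force: 0.0
```

```bash
python3 d.py 549.4 187.7 200; python3 -c "
from h import *
print(np.round(monitor.get_obs()['joints'],2))"
```

```text
11.8 [513.3  23.1 233.5] delta tool [ -84.1 -146.1   33.4] y-axis ang -2.31 F [ 0.1 -1.  -0.3] open 85.3
[-0.1  -0.22  1.84 -0.    1.53  2.21]
```

>>> step_arm:
  plan:
    - [[-21, -36, 5, 0.08, 0], [-45, -78, 15, 0.16, 0], [-66, -115, 25, 0.24, 0], [-80, -139, 32, 0.3, 0], [-84, -146, 33, 0.3, 0], [-84, -146, 33, 0.3, 0]]

```text
time: 12.4
position: [548.7, 186.2, 201.0]
tcp_rot: [[0.514, -0.858, -0.004], [-0.858, -0.514, -0.001], [-0.001, 0.004, -1.0]]
wrist_force: [0.0, -0.3, -0.6]
opening: 85.5
grasp_force: 0.0
```

```bash
python3 - <<'E'
from h import *
ci,im=snap('wrist','w4')
z=np.load('iso.npz');R,t=z['R'],z['t']; P=R@[75,20]+t; d=R@[-np.cos(1.412),np.sin(1.412)]; n=R@[np.sin(1.412),np.cos(1.412)]
pts=[[*(P+90*d),82],[*P,101]]+[[*(P+a*d+b*n),120] for a,b in ((107,11),(107,-11),(153,11),(153,-11))]
pp=proj(ci,pts); print(pp.round())
c=im[:,:,::-1].copy()
for p in pp: cv2.circle(c,tuple(int(round(v)) for v in p),2,(0,255,0),-1)
cv2.imwrite('pics/w4d.png',c)
E
python3 d.py 549.4 187.7 102
```

```text
[[318. 148.]
 [319.  41.]
 [306. 175.]
 [331. 175.]
 [306. 224.]
 [330. 224.]]
12.45 [549.2 185.3 201.9] delta tool [-1.9 -1.7 99.9] y-axis ang -2.603 F [-0.5 -0.1 -0.5] open 85.4
```

View pics/w4d.png

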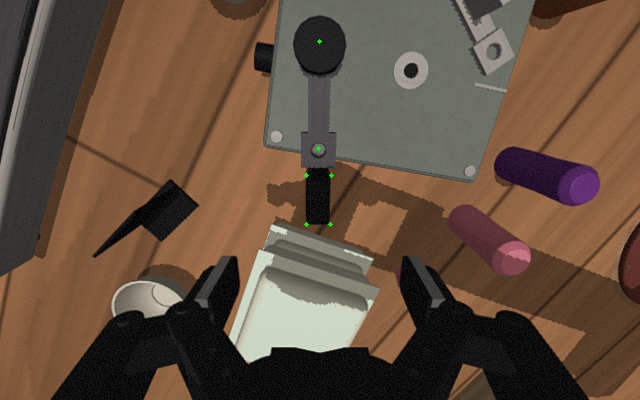

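The projected handle points fall on the handle (hole (318,148), hub (320,43), grip block (318,198)), so the fit is good. I'll go down and grip the block.

>>> step_arm:
  plan:
    - [[-1, -1, 30, 0, 0], [-1, -1, 65, 0, 0], [-1, -1, 92, 0, 0], [-1, -1, 99, 0, 0], [-1, -1, 99, 0, 100], [-1, -1, 99, 0, 200], [-1, -1, 99, 0, 255], [-1, -1, 99, 0, 255]]
  grip_force: 25

```text
time: 13.25
position: [551.4, 187.3, 106.3]
tcp_rot: [[0.512, -0.859, 0.003], [-0.859, -0.512, 0.001], [0.001, -0.003, -1.0]]
wrist_force: [0.1, 0.6, 0.2]
opening: 28.2
grasp_force: 0.0
```

>>> step_arm:
  plan:
    - [[0, 0, 0, 0, 255], [0, 0, 0, 0, 255], [0, 0, 0, 0, 255], [0, 0, 0, 0, 255]]

```text
time: 13.65
position: [550.2, 187.2, 104.3]
tcp_rot: [[0.512, -0.859, -0.0], [-0.859, -0.512, 0.0], [-0.0, 0.0, -1.0]]
wrist_force: [-0.4, -0.2, -0.8]
opening: 0.1
grasp_force: 0.0
```

```bash
cat > arc.py <<'E'
from h import *
# arc rows: handle from a0 to a1 about pivot, tool shifts from current TCP in the tool axes
import sys
a0,a1,n=float(sys.argv[1]),float(sys.argv[2]),int(sys.argv[3])
z=np.load('iso.npz');Ri,t=z['R'],z['t']; P=Ri@[75,20]+t
o=monitor.get_obs(); R=np.array(o['tcp_rot']); p=np.array(o['position'])
v=p[:2]-P; print('t',o['time'],p.round(1),'radius',np.hypot(*v).round(1)); l=Ri.T@v; a=np.arctan2(l[1],-l[0]); print('angle now',a.round(3),'yaw ang',np.arctan2(-l[1],0) and np.arctan2(R[1,1],R[0,1]).round(3),'F',np.round(o['wrist_force'],1),'open',round(o['opening'],1))
for k in range(1,n+1):
    b=a0+(a1-a0)*k/n; g=P+130*(Ri@[-np.cos(b),np.sin(b)]); w=np.r_[g-p[:2],0]; print(np.round(R.T@w,1)[:2],'turn',round(-(a0-b),3))
E
python3 arc.py 1.412 0.6 8
```

```text
t 13.65 [550.2 187.2 104.3] radius 129.2
angle now 1.416 yaw ang -2.604 F [-0.4 -0.2 -0.8] open 0.1
[-0.2 13.6] turn -0.101
[ 1.7 26.7] turn -0.203
[ 5.  39.5] turn -0.304
[ 9.5 51.9] turn -0.406
[15.2 63.7] turn -0.507
[22.1 75. ] turn -0.609
[30.1 85.4] turn -0.71
[39.2 95. ] turn -0.812
```

The fingers closed on nothing, so I'll look.

Run:
```python
from h import *
ci,im=snap('wrist','w5'); ci2,im2=snap('side','s5')
c=np.hstack([im[:,:,::-1][100:400,120:520],cv2.resize(np.ascontiguousarray(im2[180:330,220:420,::-1]),(400,300))])
cv2.imwrite('pics/c5.png',c)
```

```text
(no output)
```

View pics/c5.png

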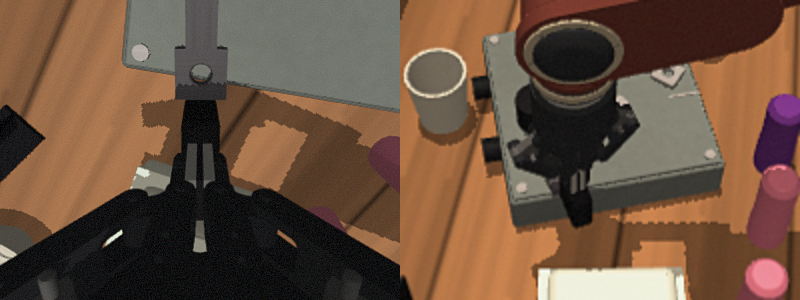

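Run:
```python
from h import *
o=monitor.get_obs(); ci=camera_info('wrist'); R=np.array(o['tcp_rot']); p=np.array(o['position'])
print(o['opening'],o['grasp_force'],p.round(1),np.round(o['joint_efforts'],2),'cam',np.round(ci['xyz']))
for z in (0,10,19): print(z,proj(ci,p+R[:,2]*z).round())
z=np.load('iso.npz');Ri,t=z['R'],z['t']; P=Ri@[75,20]+t; d=Ri@[-np.cos(1.412),np.sin(1.412)];n=Ri@[np.sin(1.412),np.cos(1.412)]
print('hole',proj(ci,[*(P+90*d),82]).round()); 
for zz in (120,72):print(zz,proj(ci,[[*(P+a*d+b*n),zz] for a,b in ((107,11),(107,-11),(153,11),(153,-11))]).round().tolist())
```

```text
-0.05940321299878363 0.0 [550.2 187.2 104.2] [  0.   -36.51 -34.59  -0.     0.    -0.  ] cam [593. 116. 262.]
0 [[320. 242.]]
10 [[320. 235.]]
19 [[320. 229.]]
hole [[321. 171.]]
120 [[301.0, 219.0], [341.0, 219.0], [302.0, 290.0], [339.0, 290.0]]
72 [[305.0, 192.0], [337.0, 192.0], [306.0, 250.0], [335.0, 250.0]]
```

>>> step_arm:
  plan:
    - [[0, 5, 0, -0.04, 255], [0, 10, 0, -0.08, 255], [0, 14, 0, -0.1, 255], [0, 14, 0, -0.1, 255]]

```text
time: 14.15
position: [537.9, 179.8, 104.3]
tcp_rot: [[0.595, -0.804, -0.0], [-0.804, -0.595, -0.0], [-0.0, 0.0, -1.0]]
wrist_force: [0.2, 0.3, 0.5]
opening: -0.2
grasp_force: 0.0
```

```bash
python3 - <<'E'
from h import *
a=cv2.imread('pics/w5.png')[150:300,240:400]; ci,im=snap('wrist','w6'); b=im[150:300,240:400,::-1]
cv2.imwrite('pics/c6.png',cv2.resize(np.hstack([a,b]),None,fx=2.5,fy=2.5,interpolation=cv2.INTER_CUBIC))
o=monitor.get_obs();print(o['time'],o['wrist_force'],o['opening'],o['grasp_force'])
E
python3 arc.py 1.312 .6 7
```

```text
14.2 [-0.38498875  0.48032741 -0.32825278] 0.09353529735606772 0.0
t 14.2 [538.1 180.  104.3] radius 129.8
angle now 1.307 yaw ang -2.505 F [-0.4  0.5 -0.3] open 0.1
[ 0.4 12.5] turn -0.102
[ 2.3 25.6] turn -0.203
[ 5.6 38.4] turn -0.305
[10.1 50.8] turn -0.407
[15.9 62.7] turn -0.509
[22.8 73.9] turn -0.61
[30.9 84.4] turn -0.712
```

View pics/c6.png

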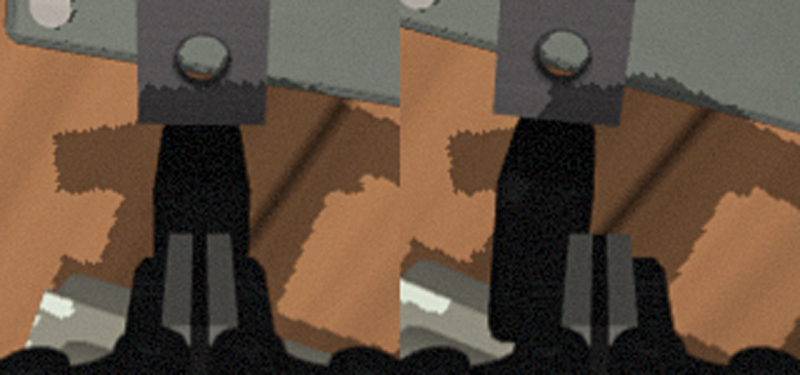

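The left and right crops show that the shut pads (tips at about row 244) pass over the black block without touching it, and the handle has not moved. The fingertips seem higher than stated, so I'll measure them in the pictures.

Run:
```python
from h import *
ci=camera_info('side')
Rr=np.array([[.957,.289,0],[.289,-.957,0],[0,0,-1]])
for name,p,off in (('s2 seen(392,67)',[438.6,-332,264],-30),('s3 seen(394,70)',[440,-331,257],-50)):
    for z in (-20,0,19): print(name,z,proj(ci,np.array(p)+Rr@[0,off,z]).round(1))
w=camera_info('wrist'); o=monitor.get_obs(); R=np.array(o['tcp_rot']); p=np.array(o['position'])
for z in (-30,-20,-10,0,10,19): print('wrist seen (320,244)',z,proj(w,p+R@[11,0,z]).round(1))
print('cam in tool',(R.T@(np.array(w['xyz'])-p)).round(1),(R.T@np.array(w['orientation'])).round(3).tolist(),w['fovy'])
# side image now
ci,im=snap('side','s6'); print('side tip proj',[proj(ci,p+R@[0,0,z]).round(1).tolist() for z in (-20,0,19)])
```

```text
s2 seen(392,67) -20 [[391.6  65.9]]
s2 seen(392,67) 0 [[390.5  72.9]]
s2 seen(392,67) 19 [[389.5  79.5]]
s3 seen(394,70) -20 [[392.6  73.5]]
s3 seen(394,70) 0 [[391.5  80.5]]
s3 seen(394,70) 19 [[390.5  87. ]]
wrist seen (320,244) -30 [[320.3 250.2]]
wrist seen (320,244) -20 [[320.3 241. ]]
wrist seen (320,244) -10 [[320.3 232.9]]
wrist seen (320,244) 0 [[320.3 225.7]]
wrist seen (320,244) 10 [[320.3 219.2]]
wrist seen (320,244) 19 [[320.2 214. ]]
cam in tool [  82.5   -0.3 -158.1] [[0.0, 0.945, 0.326], [1.0, -0.001, 0.002], [0.002, 0.326, -0.945]] 70.01591803734557
side tip proj [[[313.2, 267.6]], [[313.2, 272.8]], [[313.2, 277.5]]]
```

All three views agree: the fingertips really sit about 20 mm behind the reported TCP when shut and about 30 mm behind when open. The data sheet says 19 mm ahead, so I need to work about 40 mm lower than it implies. I'll go back up, open and re-centre, then descend that much deeper.

>>> step_arm:
  plan:
    - [[0, 0, -20, 0, 60], [0, 0, -30, 0, 60], [0, -7, -30, 0.05, 60], [0, -14, -30, 0.1, 60], [0, -14, -30, 0.1, 60]]

```text
time: 14.75
position: [550.3, 188.7, 134.9]
tcp_rot: [[0.512, -0.859, 0.001], [-0.859, -0.512, 0.0], [0.0, -0.001, -1.0]]
wrist_force: [0.1, -0.8, -0.2]
opening: 65.4
grasp_force: 0.0
```

>>> step_arm:
  plan:
    - [[0, 0, 15, 0, 60], [0, 0, 30, 0, 60], [0, 0, 45, 0, 60], [0, 0, 58, 0, 60], [0, 0, 66, 0, 60], [0, 0, 68, 0, 60], [0, 0, 68, 0, 60]]

```text
time: 15.45
position: [549.4, 188.3, 66.0]
tcp_rot: [[0.512, -0.859, -0.0], [-0.859, -0.512, -0.0], [-0.0, 0.0, -1.0]]
wrist_force: [-0.7, -0.4, -0.2]
opening: 65.4
grasp_force: 0.0
```

>>> step_arm:
  plan:
    - [[0, 0, 0, 0, 120], [0, 0, 0, 0, 160], [0, 0, 0, 0, 200], [0, 0, 0, 0, 255], [0, 0, 0, 0, 255], [0, 0, 0, 0, 255]]

```text
time: 16.05
position: [549.9, 188.4, 67.2]
tcp_rot: [[0.511, -0.859, 0.001], [-0.859, -0.511, 0.0], [0.0, -0.001, -1.0]]
wrist_force: [-1.6, -1.1, 4.9]
opening: 21.4
grasp_force: 28.4
```

```bash
python3 arc.py 1.412 .45 8
```

```text
t 16.05 [549.9 188.4  67.2] radius 130.4
angle now 1.418 yaw ang -2.605 F [-1.6 -1.1  4.9] open 21.4
[ 1.2 16.3] turn -0.12
[ 4.  31.7] turn -0.24
[ 8.5 46.7] turn -0.361
[14.8 61. ] turn -0.481
[22.8 74.4] turn -0.601
[32.3 86.8] turn -0.722
[43.2 97.9] turn -0.842
[ 55.4 107.7] turn -0.962
```

The block is gripped (21.4 mm). I'll swing the handle along its arc.

>>> step_arm:
  plan:
    - [[1, 16, 0, -0.12, 255], [4, 32, 0, -0.24, 255], [8.5, 46.5, 0, -0.36, 255], [15, 61, 0, -0.48, 255], [23, 74.5, 0, -0.6, 255], [32, 87, 0, -0.72, 255], [43, 98, 0, -0.84, 255], [55.5, 107.5, 0, -0.96, 255]]

```text
time: 16.85
position: [485.2, 85.9, 67.2]
tcp_rot: [[0.998, -0.068, -0.0], [-0.068, -0.998, 0.001], [-0.0, -0.001, -1.0]]
wrist_force: [-2.0, 2.3, 5.6]
opening: 21.7
grasp_force: 25.4
```

```bash
python3 arc.py .45 0.0 5
```

```text
t 16.85 [485.2  85.9  67.2] radius 130.5
angle now 0.451 yaw ang -1.638 F [-2.   2.3  5.6] open 21.7
[ 0.9 11.8] turn -0.09
[ 2.3 23.4] turn -0.18
[ 4.8 34.9] turn -0.27
[ 8.3 46. ] turn -0.36
[12.8 56.8] turn -0.45
```

>>> step_arm:
  plan:
    - [[0.5, 11.5, 0, -0.09, 255], [2, 23.5, 0, -0.18, 255], [4.5, 35, 0, -0.27, 255], [8, 46, 0, -0.36, 255], [12.5, 56.8, 0, -0.44, 255], [12.5, 56.8, 0, -0.44, 255], [12.5, 56.8, 0, -0.44, 255]]

```text
time: 17.55
position: [493.9, 28.1, 67.1]
tcp_rot: [[0.933, 0.36, -0.0], [0.36, -0.933, 0.0], [-0.0, -0.0, -1.0]]
wrist_force: [-4.0, 1.5, 7.6]
opening: 21.6
grasp_force: 25.7
```

```bash
python3 arc.py 0 0 1
```

```text
t 17.55 [493.9  28.1  67.1] radius 130.3
angle now -0.001 yaw ang -1.202 F [-4.   1.5  7.6] open 21.6
[ 0.3 -0.1] turn -0.0
```

Angle reads 0. I'll open part-way, because the hasp tab is near, and go up.

>>> step_arm:
  plan:
    - [[0, 0, 0, 0, 150], [0, 0, 0, 0, 130], [0, 0, 0, 0, 130], [0, 0, -15, 0, 130], [0, 0, -45, 0, 130], [0, 0, -80, 0, 130], [0, 0, -115, 0, 130], [0, 0, -130, 0, 130]]

```text
time: 18.35
position: [495.8, 27.9, 201.6]
tcp_rot: [[0.934, 0.358, 0.007], [0.358, -0.934, -0.001], [0.007, 0.003, -1.0]]
wrist_force: [-0.5, -0.4, 0.9]
opening: 41.6
grasp_force: 0.0
```

>>> step_arm:
  plan:
    - [[-15, 0, 0, 0, 130], [-30, 0, -10, 0, 200], [-40, 0, -10, 0, 255], [-40, 0, -10, 0, 255]]

```text
time: 18.75
position: [455.8, 13.5, 206.1]
tcp_rot: [[0.934, 0.358, 0.0], [0.358, -0.934, -0.0], [0.0, 0.0, -1.0]]
wrist_force: [-0.1, 0.3, -0.7]
opening: 0.1
grasp_force: 0.0
```

Run:
```python
from h import *
ci,im=snap('wrist','w7')
z=np.load('iso.npz');R,t=z['R'],z['t']; P=R@[75,20]+t; H=R@[-15,-80]+t; L=R@[-15,20]+t
a=.79; d=R@[-np.sin(a),np.cos(a)]
for n,q in (('pivot',[*P,101]),('hole',[*L,82]),('lock',[*L,60]),('hasp piv',[*H,68]),('hasp hole',[*(H+100*d),68]),('tab top',[*(H+52*d),112]),('mark',[*(R@[-110,20]+t),60])): print(n,proj(ci,q).round(1))
cv2.imwrite('pics/w7d.png',cv2.resize(np.ascontiguousarray(im[40:300,180:520,::-1]),None,fx=2.3,fy=2.3,interpolation=cv2.INTER_CUBIC))
o=monitor.get_obs(); print(o['time'],o['position'],o['wrist_force'],o['opening'])
```

```text
pivot [[320.6 -12.4]]
hole [[321.  105.1]]
lock [[320.9 104.9]]
hasp piv [[421.6 104.9]]
hasp hole [[349.  174.7]]
tab top [[393.1 149. ]]
mark [[321.3 193.9]]
18.8 [456.12345341  13.67977463 205.82466441] [ 0.7809129  -0.28054407 -0.0393554 ] -0.0742714460944269
```

View pics/w7d.png

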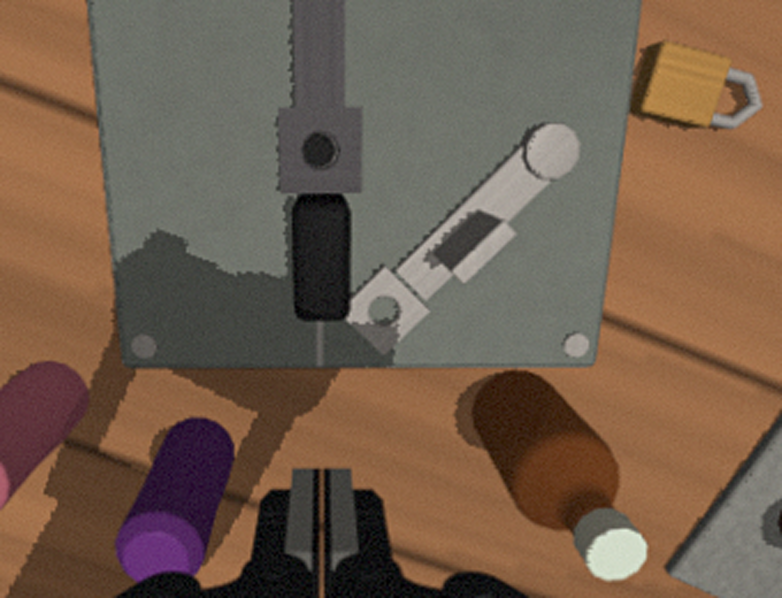

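The wrist picture shows the handle arm over the lock hole: its black centre is at about (319,105), predicted (321,105). The hasp pivot (420,106), hole (347,175) and tab top (391,150) also match the prediction. Next I'll grip the tab.

>>> step_arm:
  plan:
    - [[7, 10, 0, 0.12, 135], [15, 21, 0, 0.25, 135], [23, 32, 0, 0.38, 135], [31, 44, 0, 0.51, 135], [38, 55, 10, 0.64, 135], [44, 63, 25, 0.77, 135], [44.5, 63.5, 40, 0.777, 135], [44.5, 63.5, 55, 0.777, 135]]

```text
time: 19.6
position: [520.5, -29.3, 149.5]
tcp_rot: [[0.918, -0.397, -0.002], [-0.397, -0.918, 0.001], [-0.002, 0.0, -1.0]]
wrist_force: [0.8, 0.3, -0.1]
opening: 39.9
grasp_force: 0.0
```

```bash
python3 d.py 520 -29.6 66
python3 - <<'E'
from h import *
ci,im=snap('wrist','w8')
z=np.load('iso.npz');R,t=z['R'],z['t'];H=R@[-15,-80]+t;a=.79; d=R@[-np.sin(a),np.cos(a)]
o=monitor.get_obs();p=np.array(o['position']);T=np.array(o['tcp_rot'])
print('hasp hole',proj(ci,[*(H+100*d),68]).round(1),'tab top',proj(ci,[*(H+52*d),112]).round(1))
E
```

```text
19.6 [520.5 -29.3 149.5] delta tool [-0.2  0.4 83.5] y-axis ang -1.979 F [ 0.8  0.3 -0.1] open 39.9
hasp hole [[321.4 247.9]] tab top [[321.8 219.4]]
```

>>> step_arm:
  plan:
    - [[0, 0, 20, 0, 135], [0, 0, 40, 0, 135], [0, 0, 58, 0, 135], [0, 0, 72, 0, 135], [0, 0, 81, 0, 135], [0, 0, 83, 0, 135], [0, 0, 83, 0, 135]]

```text
time: 20.35
position: [520.9, -29.5, 68.5]
tcp_rot: [[0.917, -0.399, 0.0], [-0.399, -0.917, 0.0], [0.0, -0.0, -1.0]]
wrist_force: [-0.4, -0.2, -0.3]
opening: 40.2
grasp_force: 0.0
```

>>> step_arm:
  plan:
    - [[0, 0, 0, 0, 180], [0, 0, 0, 0, 210], [0, 0, 0, 0, 255], [0, 0, 0, 0, 255], [0, 0, 0, 0, 255]]

```text
time: 20.85
position: [521.3, -29.8, 69.3]
tcp_rot: [[0.917, -0.399, 0.001], [-0.399, -0.917, -0.0], [0.001, -0.0, -1.0]]
wrist_force: [-1.9, -0.4, 5.3]
opening: 7.7
grasp_force: 30.3
```

```bash
cat > arc2.py <<'E'
from h import *
import sys
a1,n=float(sys.argv[1]),int(sys.argv[2])
z=np.load('iso.npz');Ri,t=z['R'],z['t']; H=Ri@[-15,-80]+t
o=monitor.get_obs(); R=np.array(o['tcp_rot']); p=np.array(o['position'])
l=Ri.T@(p[:2]-H); a=np.arctan2(-l[0],l[1]); print('t',o['time'],p.round(1),'rad',np.hypot(*l).round(1),'ang',a.round(3),'yaw',np.arctan2(R[1,1],R[0,1]).round(3),'want end',-2.77,'F',np.round(o['wrist_force'],1),'open',round(o['opening'],1))
for k in range(1,n+1):
    b=a+(a1-a)*k/n; g=H+52*(Ri@[-np.sin(b),np.cos(b)]); print((R.T@np.r_[g-p[:2],0]).round(1)[:2],'turn',round(a-b,3))
E
python3 arc2.py 0 8
```

```text
t 20.85 [521.3 -29.8  69.3] rad 50.7 ang 0.783 yaw -1.982 want end -2.77 F [-1.9 -0.4  5.3] open 7.7
[-1.  -5.1] turn 0.098
[ -0.2 -10.1] turn 0.196
[  1.  -15.1] turn 0.294
[  2.8 -19.8] turn 0.392
[  5.  -24.4] turn 0.49
[  7.6 -28.8] turn 0.588
[ 10.6 -32.9] turn 0.685
[ 14.1 -36.6] turn 0.783
```

The tab is gripped (7.7 mm). I'll swing the hasp.

>>> step_arm:
  plan:
    - [[-0.5, -5, 0, 0.1, 255], [0, -10, 0, 0.2, 255], [1, -15, 0, 0.295, 255], [3, -20, 0, 0.39, 255], [5, -24.5, 0, 0.49, 255], [7.5, -29, 0, 0.59, 255], [10.5, -33, 0, 0.685, 255], [14, -36.6, 0, 0.787, 255]]

```text
time: 21.65
position: [548.9, -3.6, 69.3]
tcp_rot: [[0.361, -0.933, 0.001], [-0.933, -0.361, -0.004], [0.004, 0.001, -1.0]]
wrist_force: [-2.0, -7.2, 5.0]
opening: 7.3
grasp_force: 30.3
```

>>> step_arm:
  plan:
    - [[0, 0, 0, 0, 255], [0, 0, 0, 0, 255]]

```text
time: 21.85
position: [549.0, -3.5, 69.3]
tcp_rot: [[0.364, -0.931, 0.001], [-0.931, -0.364, -0.004], [0.004, 0.0, -1.0]]
wrist_force: [0.2, -6.7, 4.1]
opening: 7.4
grasp_force: 30.5
```

```bash
python3 arc2.py 0 1
```

```text
t 21.85 [549.   -3.5  69.3] rad 50.4 ang 0.009 yaw -2.769 want end -2.77 F [ 0.2 -6.7  4.1] open 7.4
[-1.6 -0.4] turn 0.009
```

>>> step_arm:
  plan:
    - [[0, -0.5, 0, 0, 255], [0, -0.5, 0, 0, 255]]

```text
time: 22.05
position: [549.0, -3.5, 69.3]
tcp_rot: [[0.364, -0.931, 0.0], [-0.931, -0.364, -0.004], [0.004, 0.001, -1.0]]
wrist_force: [-1.7, -6.8, 5.9]
opening: 7.2
grasp_force: 30.7
```

>>> step_arm:
  plan:
    - [[0, 0, 0, 0, 200], [0, 0, 0, 0, 160], [0, 0, 0, 0, 160], [0, 0, -15, 0, 160], [0, 0, -45, 0, 160], [0, 0, -80, 0, 160], [0, 0, -115, 0, 160], [0, 0, -140, 0, 160]]

```text
time: 22.85
position: [549.6, -1.3, 212.5]
tcp_rot: [[0.365, -0.931, 0.004], [-0.931, -0.365, -0.0], [0.002, -0.004, -1.0]]
wrist_force: [0.4, 0.6, -0.2]
opening: 31.9
grasp_force: 0.0
```

```bash
python3 d.py 450 -150 230
```

```text
22.85 [549.6  -1.3 212.5] delta tool [102.1 146.9 -17.8] y-axis ang -2.768 F [ 0.4  0.6 -0.2] open 31.9
```

>>> step_arm:
  plan:
    - [[20, 18, -20, 0, 160], [46, 42, -40, 0, 160], [72, 67, -60, 0, 160], [98, 91, -70, 0, 160], [124, 116, -80, 0, 160], [150, 140, -80, 0, 160], [176, 165, -80, 0, 160], [196, 184, -80, 0, 160]]

```text
time: 23.65
position: [448.0, -252.5, 289.8]
tcp_rot: [[0.364, -0.931, 0.001], [-0.931, -0.364, -0.001], [0.002, -0.001, -1.0]]
wrist_force: [0.4, 0.3, 0.3]
opening: 31.9
grasp_force: 0.0
```

Run:
```python
from h import *
ci,im=snap('top','t9'); im=im.astype(float)
z=np.load('iso.npz');R,t=z['R'],z['t']; P=R@[75,20]+t;H=R@[-15,-80]+t;L=R@[-15,20]+t
for n,q in (('lock',[*L,60]),('hhole',[*L,82]),('grip top',[*(R@[-55,20]+t),120]),('hasp piv',[*H,68]),('tab top',[*(R@[-15,-28]+t),112])): print(n,proj(ci,q).round(1))
g=im.mean(2); c=proj(ci,[*L,82])[0].round().astype(int); print(g[c[1]-9:c[1]+10,c[0]-9:c[0]+10].astype(int))
# grip block blob and tab location
c=proj(ci,[*(R@[-55,20]+t),120])[0].astype(int); m=(g[c[1]-25:c[1]+25,c[0]-25:c[0]+25]<45).astype(np.uint8)
k,lab,st,cen=cv2.connectedComponentsWithStats(m); print([(s[4],(e+c-25).round(1).tolist()) for s,e in zip(st[1:],cen[1:]) if s[4]>10])
for th in ('mill_mid','salt_mid','sauce_mid','handle_hole','hasp_tab'): print(th,[(np.round(d['position']).tolist(),round(d['conf'],2)) for d in find_in(th,'top')][:4])
```

```text
lock [[296.9 216.4]]
hhole [[296.4 214.9]]
grip top [[301.9 228.8]]
hasp piv [[336.4 200.7]]
tab top [[315.6 205.3]]
[[136  92 106 106 103 104 105 103 101 106 110 130 121 107 124 138 139 141
  140]
 [138 136  97 106 104 105 106 104 102 105 105 104 104 105 116 139 140 142
  142]
 [139 135  96 105 104 103 105 105 104 104 105 105 106 105 109 140 145 167
  169]
 [139 134  90 105 107 106 105 105 105 106 105 105 104 104 107 142 187 186
  185]
 [137 120  97 104 104 104 104 105 106 105 104 104 104 106 105 116 183 186
  186]
 [123 104 105 105 105 106 105 103 101  95  96 103 104 106 105 109 151 186
  186]
 [137 106 105 105 105 104 103  88  58  52  66  78  97 104 103 103 125 189
  188]
 [137  99 105 104 105 103  96  50  81  94  84  90  60 102 102 105 117 183
  184]
 [136  99 106 105 106 106  90  44  33  47  33  54  59  98 104 103 108 152
  187]
 [135  94 105 106 105 104  89  54  49  49  48  49  63  97 103 102 103 116
  184]
 [137 134  98 105 105 102  89  49  49  48  47  50  62 103 104 104 106 112
  151]
 [137 133  97 105 105 105 103  85  57  52  53  70  93 105 105 105 106 107
  120]
 [137 135  
[... 159 characters left out ...]
0 139  96 105 107 105 107 101  60  63  35  37  45  47  45  35  44
   82]
 [140 141 141 138 100 107 105 103  63  34  42  44  45  45  45  47  40  72
  141]
 [139 140 140 138  93 105 105  99  33  42  44  44  45  45  45  48  44  56
  140]
 [137 139 138 136  93  98 102  97  26  38  42  43  45  46  46  47  46  44
   89]
 [139 139 141 139 136  80  71  71  53  34  45  43  45  46  45  47  47  38
   54]]
[(np.int32(87), [302.1, 230.7])]
mill_mid [([344.0, 136.0, 114.0], 0.88), ([356.0, 241.0, 109.0], 0.84), ([341.0, 46.0, 115.0], 0.59), ([424.0, -308.0, 56.0], 0.56)]
salt_mid []
sauce_mid [([425.0, -114.0, 104.0], 0.73)]
handle_hole [([561.0, 60.0, 100.0], 0.76)]
hasp_tab [([550.0, -16.0, 64.0], 0.8)]
```

The arm hole sits at (296.8,214.7), predicted (296.4,214.9). Because the hasp is only weakly constrained by this view, I'll check all three holes from straight above with the wrist camera.

>>> step_arm:
  plan:
    - [[-40, -23, 0, 0, 160], [-81, -46, 0, 0, 160], [-122, -69, 0, 0, 160], [-163, -92, 0, 0, 160], [-204, -115, 0, 0, 160], [-245, -138, 0, 0, 160], [-286, -162, 0, 0, 160], [-327, -185, 0, 0, 160]]

```text
time: 24.75
position: [501.4, 124.3, 288.8]
tcp_rot: [[0.367, -0.93, 0.001], [-0.93, -0.367, 0.0], [0.0, -0.001, -1.0]]
wrist_force: [1.1, -0.2, 1.3]
opening: 31.6
grasp_force: 0.0
```

>>> step_arm:
  plan:
    - [[0, 0, 30, 0, 160], [0, 0, 70, 0, 160], [0, 0, 110, 0, 160], [0, 0, 140, 0, 160], [0, 0, 150, 0, 160], [0, 0, 150, 0, 160]]

```text
time: 25.35
position: [500.5, 121.7, 137.0]
tcp_rot: [[0.366, -0.931, -0.003], [-0.931, -0.366, -0.0], [-0.001, 0.003, -1.0]]
wrist_force: [0.1, -0.1, -0.0]
opening: 31.9
grasp_force: 0.0
```

Run:
```python
from h import *
ci,im=snap('wrist','w10'); print(np.round(ci['xyz']),monitor.get_obs()['time'])
z=np.load('iso.npz');R,t=z['R'],z['t']; L=R@[-15,20]+t
for q in (60,68,82): print(q,proj(ci,[*L,q]).round(1))
print('tab',proj(ci,[*(R@[-15,-28]+t),112]).round(1))
g=im.mean(2); c=proj(ci,[*L,75])[0].round().astype(int); print(c); print(g[c[1]-11:c[1]+12,c[0]-11:c[0]+12].astype(int))
```

```text
[531.  45. 295.] 25.4
60 [[319.6  98.1]]
68 [[319.6  98. ]]
82 [[319.6  97.8]]
tab [[320.    7.6]]
[320  98]
[[ 95  95  90  89  97  95  99  96  95  93  90  95  92  99  94  92  95  94
   94  95  95  92  97]
 [ 99  93  96  95  98  98 100  97  95  91  90  90  90  95  92  97  96  95
   95  92  92  93  93]
 [ 96  95  94  97  98  94  92  85  76  76  66  69  73  77  89  87  94  98
   93  89  93  90  95]
 [ 98  94  95  94  93  83  78  67  55  63  52  52  53  62  59  68  71  92
   94  94  97  94 100]
 [102  97  95  94  79  60  55  62  69  70  68  76  74  70  62  58  54  72
   84  91  94  94  93]
 [ 99  97  92  74  61  60  71  81  74  77  69  66  72  73  78  75  62  54
   71  88  96  96 100]
 [ 97  96  80  59  59  75  80  66  51  44  35  30  31  38  59  73  80  58
   58  71  88  93  94]
 [ 98  90  66  62  76  67  50  36  28  29  31  41  30  24  35  55  72  75
   59  55  80  95  94]
 [ 94  80  60  68  69  41  33  35  28  32  35  39  47  44  37  39  43  79
   77  60  63  85  98]
 [ 90  64  65  74  42  21  23  44  47  32  49  44  44  37  39  40  33  63
   87  99  63  77  99]
 [ 79  69  74  66  24
[... 540 characters left out ...]
 41  64  79  65  87]
 [ 76  50  30  28  35  47  39  39  45  39  40  35  45  43  45  38  44  41
   45  64  71  73  92]
 [ 87  61  27  36  36  41  37  44  39  42  48  43  40  46  44  40  40  42
   49  61  61  75  92]
 [ 97  71  34  36  45  38  44  39  43  43  43  38  50  33  44  43  43  40
   44  60  60  81  95]
 [ 94  83  43  40  42  40  46  39  38  45  41  40  41  41  39  41  38  44
   43  62  75  90  98]
 [103  91  66  64  46  39  37  42  38  35  38  34  37  40  40  42  43  43
   54  71  81  95  95]
 [101  96  82  67  62  39  46  37  44  45  41  46  39  36  42  36  39  44
   69  81  93  94  97]
 [100  96  96  84  63  65  40  30  45  28  43  35  38  37  46  50  48  58
   77  86  93  96  94]]
```

Seen from straight above, the arm hole and the dark opening are concentric to within about 1.5 mm: the arm hole centre is at (320,100) and the black opening spans columns 2–19 of the crop. The gripper is clear of everything, so I'll rise a little and hand in.

>>> step_arm:
  plan:
    - [[0, 0, -30, 0, 160], [0, 0, -60, 0, 160], [0, 0, -90, 0, 160], [0, 0, -100, 0, 160], [0, 0, -100, 0, 160]]

```text
time: 25.9
position: [503.7, 121.2, 242.4]
tcp_rot: [[0.365, -0.931, 0.007], [-0.931, -0.365, 0.001], [0.002, -0.007, -1.0]]
wrist_force: [-0.5, 0.2, -0.3]
opening: 31.8
grasp_force: 0.0
```

```bash
python3 -c "
from h import *
capture('top');print([(np.round(d['position']).tolist(),round(d['conf'],2)) for d in find_in('mill_mid','top')+find_in('salt_mid','top')])
print(r.hand_in())"
```

```text
[([433.0, -311.0, 116.0], 0.67), ([470.0, -318.0, 8.0], 0.66), ([342.0, 45.0, 112.0], 0.61), ([533.0, -340.0, 90.0], 0.86), ([470.0, -322.0, 7.0], 0.41)]
the job is handed in; nothing more can be done
None
```

The job is handed in: the pepper mill stands upright on the board beside the salt mill, the handle is at off, and the hasp is under its arm with all three holes in line to about 1.5 mm. Everything is released, about 26 s used; the real fingertips sit about 40 mm farther back than the stated 19 mm ahead of the TCP, so the first handle grasp closed on air and I corrected for it.

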